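Drift a column footplate into line and bolt it

ROBOT

A 6-joint arm with a two-finger parallel gripper is mounted at the origin on a cart in front of the work surface, level with it; the furniture and walls round the work are solid. World frame = base frame: x ahead of the robot, y to its left, z up, the work surface at z = 0. Lengths are in m, angles in rad, forces in N, time in s.
With the tool pointing down it reaches from about 0.275 to 0.85 m from the base axis. Payload 5.2 kg.
Tool frame: the origin (TCP) lies midway between the tips of the shut fingers; the grasp point (between the pads) lies 19 mm behind it; z points along the fingers, x is the direction in which the jaws open and shut, and the axes are right-handed (so a half turn about z gives the same grasp; the last joint's range is limited). The gripper opens to 85 mm and grips with 20 to 120 N. Pads are 22 mm wide; open, the fingers measure 114 mm over their backs; the gripper's body (76 mm by 85 mm) begins 54 mm behind the grasp point. The pads swing forward as they close: fully open they stand 13 mm farther back than shut.
Start: joints at [-1.386, 0.259, 1.535, -0, 1.348, -0.203], TCP at [0.208, -0.509, 0.231] pointing down, gripper open.
Joint ranges: [-3.14, 3.14], [-0.91, 2.08], [0.19, 2.58], [-1.22, 4.36], [0.22, 2.71], [-3.12, 3.12]. Speed limits (rad/s): [2.57, 2.57, 3.14, 3.14, 3.14, 3.14].

INTERFACE

Orientations are given as a unit quaternion [x, y, z, w].
In Python, from plant import sense, camera, camera_info, arm gives the robot as it stands.
- The arm moves only by the tool servo_tool, never from a script. Its argument "commands" is text: rows parted by semicolons, each of 7 numbers parted by spaces: the turn, a rotation vector about the tool's x, y, z in rad, then the shift along the tool's x, y, z in cm, then the closure, from 0 (fully open) to 1 (shut). A call has 1 to 20 rows; each row is the pose to reach, as a shift and turn from the pose measured when the call began, along the tool's axes at that moment; what a row does not reach only later rows make up. A row lasts 1/12 s, in which the tool goes at most 41.7 mm and 7.16 degrees, less where a joint would pass 70% of its speed; a pose out of reach is approached as far as the arm can. A call with a gripper value outside its range is refused whole. The fingers move at their own pace and stop on an object; "grip_force" is the grip in N (left out, the last holds). Time passes only in rows, so rows that repeat a pose let the fingers close. It gives the time, the measured TCP pose, the force and the opening at its end, in the units of the state.
- sense(): the state, without advancing time (a new reading comes with each control period).
- camera(name): name is "side" or "top"; returns the picture (480x640x3 uint8, red, green, blue); there is no depth.
- camera_info(name): a dict with "vertical_fov" (degrees; the focal length in pixels is half the picture's height over the tangent of half this angle, whatever the lens; pixels are square), "cx", "cy" (the principal point, pixels), "k1" (the pictures are not rectified: a ray, as slopes to the right and down, at radius r is drawn at 1 + k1 r^2 times it, then the intrinsics apply), "R" (3x3) and "t" (3): a world point X has camera coordinates R X + t. Camera axes: x right, y down, z forward; pixel columns grow to the right and rows downward; lengths in m; the calibration is good to about 2 mm. A picture is of the moment at which its call begins. camera_info takes no time and is no camera call.
- arm.job_done(): hands the job in, once; it reports no verdict.
The state is a dict: "clock": time; "qpos": joint angles; "joint_velocities": joint speeds; "joint_torque": joint torques, N m; "eef_pos": TCP position; "orientation": TCP orientation; "contact_force": force on the tool from outside, world axes, zero at the start; "wrist_torque": the same for the moment, N m; "gripper_width": opening from 0.0 (shut) to 1.0 (fully open).
Only numpy, scipy, OpenCV 4.12 (cv2) and the standard library are available. Lean on these libraries where they do the work, as an engineer would, in place of code of your own. Each camera call takes 0.05 s, during which the arm holds its last target.

TASK

The open bolt hole of the column footplate is out of line with the hole in the base under it. Feel gently for the gap with the tapered drift and work it down through both holes without forcing it, until its straight part fills both and so draws the plate into line; then draw it out and put it back upright in its stand. Put the bolt into the lined-up hole in its place, fully home with its flange on the plate, without forcing it either, and let go; leave the bottle, the vial and the cap alone.

Things in the scene. Friction and masses are not known exactly. Their poses are not given: they have to be found in the camera images.
- fixture: Column foot, fixed: base block 190 x 64 mm, top 43 mm above the table, on a 205 x 96 mm flange; the footplate lies on it. z up, x level along the foot to the clamp bolt. The base's hole (18 mm wide, down through the base) is in an eccentric bush under the plate: it starts with its centre 9 to 10.5 mm from the plate hole's centre, in any direction, unmeasured: find it by feel. It is fixed.
- plate_hole (a point): Centre of the footplate's open bolt hole at the plate's top face, 53 mm above the table; 18 mm wide, through the plate (185 x 60 x 10 mm, steel). About 4 N sideways at the hole slides or swings the plate any way under its clamp bolt, 120 mm off along x; it stays where left. Low column socket 12 mm high 72 mm from the hole. z up. A tall stereo microscope stands to the foot's left.
- drift_grip (a point): Centre of the square grip (20 x 20 x 55 mm) of the tapered drift: steel, 118 mm long, 160 g, upright in one stand hole, point down. Below it: collar (29 mm wide), underside at 33.5 mm; straight part 17 mm wide to 63.5 mm; taper to a 4 mm wide tip at 87.5 mm. A push of 5 to 15 N works it down; over 40 N on the foot, wedging counted, is forcing. x, y square to the grip's flats, z up it.
- bolt_grip (a point): Centre of the tall square head (20 x 20 x 38 mm) of the steel bolt, about 120 g, upright in the other stand hole. Below this point: underside of the flange (29 mm wide, 4 mm thick) at 23 mm, then the straight shank, 15.8 mm wide with a chamfered end, to 55 mm. x, y square to the head's flats, z up the bolt.
- stand_hole_a (a point): Centre of one hole of the stand, at its top face, 58 mm above the table. The stand is a grey block, fixed, 150 x 56 x 58 mm with two 20 mm through holes 90 mm apart along its length. x points along the stand to the other hole.
- stand_hole_b (a point): Centre of the other hole of the stand, at its top face, 58 mm above the table.
- bottle: Clear square bottle, 44 x 44 x 135 mm, a bystander. Origin at the centre of its underside.
- vial: Small capped vial, 27 mm wide, 64 mm high, a bystander. Origin at the centre of its underside.
- cap: Small round screw cap, 27 mm wide, 20 mm high, a bystander. Origin at the centre of its underside.
Mind the look-alikes: they are no part of the job. Leave any purple look-alike of the part that bears bolt_grip alone.

How it is judged:
On the way, in this order (a step that is already met when the one before it is completed fails the run):
1. the drift is down through plate and bush, its tip at least 36 mm below the plate's top, so that its straight part is in both (z of drift_grip in the frame of plate_hole below 0.0515 m and horizontal distance between drift_grip and plate_hole below 0.005 m), for 0.1 s.
2. the drift is out again and the bolt is in the hole with its flange down (z of bolt_grip in the frame of plate_hole below 0.0255 m and horizontal distance between bolt_grip and plate_hole below 0.005 m), for 0.1 s.
At the end, for the whole second after the job is handed in: The bolt stands upright through the footplate and the base's bush, its flange within 2.5 mm of the plate and its axis within 4 mm of the hole's; the drift stands in either hole of the stand with its collar within 4.5 mm of the stand's top; both are at rest (z of bolt_grip in the frame of plate_hole below 0.0255 m and horizontal distance between bolt_grip and plate_hole below 0.004 m and angle between bolt_grip's own z axis and vertical below 0.08 rad and linear speed of each of bolt, drift below 0.02 m/s and angle between drift_grip's own z axis and vertical below 0.15 rad and ((horizontal distance between drift_grip and stand_hole_a below 0.008 m and z of drift_grip in the frame of stand_hole_a below 0.038 m) or (horizontal distance between drift_grip and stand_hole_b below 0.008 m and z of drift_grip in the frame of stand_hole_b below 0.038 m))); the robot touches nothing.
It fails at once if the drift is forced: more than 40 N between it and the foot (contact force between drift and fixture above 40 N).
It fails at once if the bolt is forced: more than 40 N between it and the foot (contact force between bolt and fixture above 40 N).
It fails at once if the bottle, the vial or the cap is moved by more than 20 mm (distance of any of bottle, vial, cap from where it was at the start of the episode above 0.02 m).
It also fails if it takes over 72 s, if anything falls off the work surface, if the arm or the gripper's body presses on something with over 40 N, if the wrist force passes 120 N, or if a joint passes its speed limit or range.

## Working session

There is one attempt and no reset: what is moved stays moved. The work goes in short steps, Python scripts to look and compute and a tool call to move; the robot and the scene stay as the last step left them, time stands still between calls to the robot, and variables do not carry over. Pictures are saved under pics/ and viewed, and the job is handed in when it is done.

Besides the shell and the picture viewer there is one more tool, called after "Request:" as name(argument=value, ...) on one line, values as JSON. servo_tool: Moves the arm, as the interface text tells. Its arguments: {"type":"object","properties":{"commands":{"type":"string"},"grip_force":{"type":"number"}},"required":["commands"]}

```bash
ls; mkdir -p pics; python3 - <<'E'
from plant import sense,camera,camera_info
import cv2
print(sense())
for n in("side","top"):
    print(n,camera_info(n)); cv2.imwrite(f"pics/{n}0.png",camera(n)[:,:,::-1])
E
```

```text
pics
{'clock': 0.0, 'qpos': array([-1.38578743e+00,  2.59346775e-01,  1.53608476e+00, -2.17339365e-05,
        1.34801355e+00, -2.02818359e-01]), 'joint_velocities': array([ 7.98333510e-04,  5.47999928e-04,  2.56224598e-04,  5.04465863e-05,
       -1.28431415e-03,  1.09432017e-03]), 'joint_torque': array([ 1.17833286e-03, -4.46024895e+01, -2.90572125e+01, -1.72606292e-04,
        1.13867203e-02,  1.15056338e-05]), 'eef_pos': array([ 0.20790286, -0.50861507,  0.230472  ]), 'orientation': array([ 8.30114815e-01, -5.57591729e-01, -6.56632431e-04, -6.53311584e-04]), 'contact_force': array([-0.21929392, -1.4548162 ,  0.73829132]), 'wrist_torque': array([ 0.00904666, -0.00715311,  0.03226214]), 'gripper_width': 1.0002915513346684}
side {'vertical_fov': 50.27574103827104, 'cx': 316.95559669237065, 'cy': 240.4376213733043, 'k1': 0.030502022307586633, 'R': array([[ 0.95875716, -0.28349747, -0.02034422],
       [-0.15322424, -0.45524669, -0.87708197],
       [ 0.23938888,  0.84402585, -0.4799097 ]]), 't': array([-0.56805827,  0.00796532,  1.00558837])}
top {'vertical_fov': 47.341424441669965, 'cx': 318.2628258380111, 'cy': 238.82618543235708, 'k1': 0.04923257850529939, 'R': array([[-0.01751245, -0.99955231, -0.02425885],
       [-0.99089507,  0.02058992, -0.13305268],
       [ 0.1334926 ,  0.0217079 , -0.99081204]]), 't': array([-0.26200829,  0.51715974,  0.85500545])}
```

View pics/side0.png

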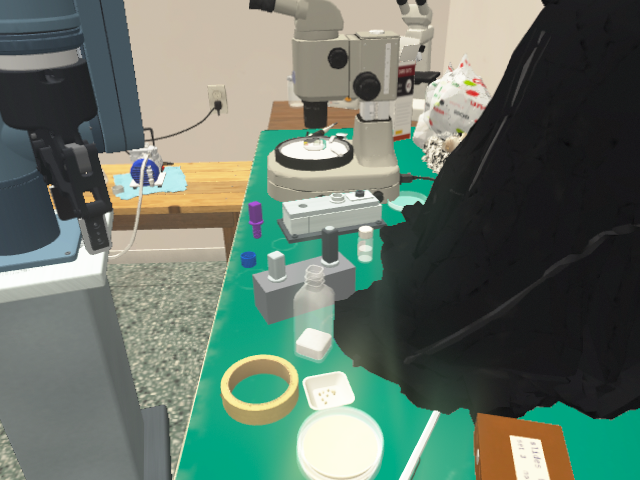

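View pics/top0.png

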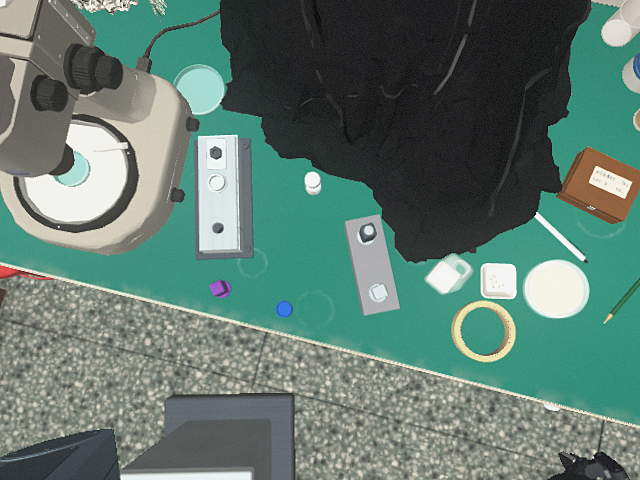

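```bash
python3 - <<'E'
import cv2,numpy as np
t=cv2.imread("pics/top0.png");s=cv2.imread("pics/side0.png")
a=cv2.resize(t[120:270,180:270],None,fx=4,fy=4,interpolation=cv2.INTER_CUBIC)
b=cv2.resize(t[205:325,335:410],None,fx=5,fy=5,interpolation=cv2.INTER_CUBIC)
cv2.imwrite("pics/c1.png",np.hstack([a,b]))
cv2.imwrite("pics/c2.png",cv2.resize(s[170:330,240:400],None,fx=3.7,fy=3.7,interpolation=cv2.INTER_CUBIC))
E
```

```text
(no output)
```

View pics/c1.png

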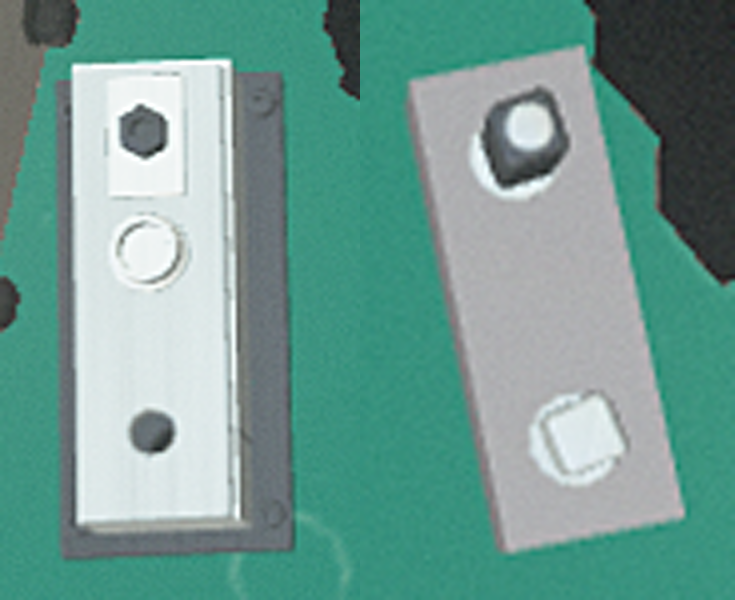

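View pics/c2.png

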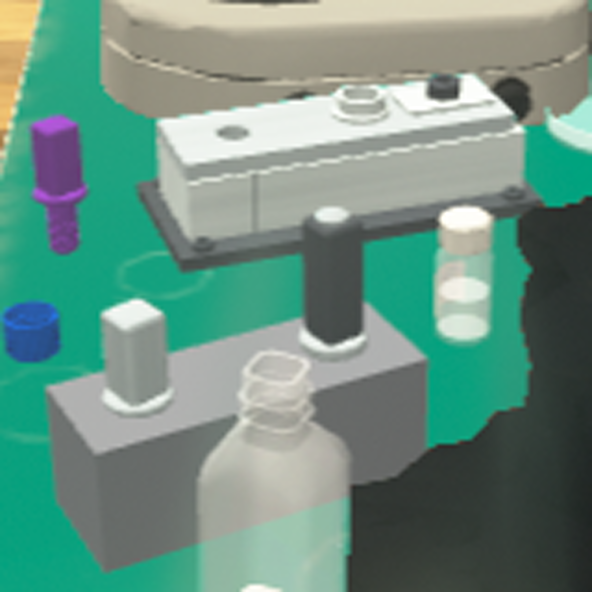

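```bash
cat > h.py <<'E'
import numpy as np,cv2
from plant import camera_info
def K(n):
    c=camera_info(n);f=240/np.tan(np.radians(c['vertical_fov'])/2);return c,f
def ray(n,u,v):
    c,f=K(n);d=np.array([(u-c['cx'])/f,(v-c['cy'])/f]);x=d.copy()
    for _ in range(20): x=d/(1+c['k1']*(x@x))
    R=np.array(c['R']);return -R.T@c['t'],R.T@np.array([x[0],x[1],1])
def plane(n,u,v,z):
    o,d=ray(n,u,v);return o+d*(z-o[2])/d[2]
def tri(a,b):
    (o1,d1),(o2,d2)=ray("top",*a),ray("side",*b)
    s=np.linalg.lstsq(np.c_[d1,-d2],o2-o1,rcond=None)[0]
    p,q=o1+s[0]*d1,o2+s[1]*d2;return (p+q)/2,np.linalg.norm(p-q)
def proj(n,X):
    c,f=K(n);p=np.array(c['R'])@X+c['t'];x=p[:2]/p[2];x=x*(1+c['k1']*(x@x));return x*f+[c['cx'],c['cy']]
E
python3 - <<'E'
from h import *
t=cv2.imread("pics/top0.png");s=cv2.imread("pics/side0.png")
def blob(im,x0,y0,x1,y1,f):
    g=im[y0:y1,x0:x1].astype(int);m=f(g).astype(np.uint8)
    n,l,st,c=cv2.connectedComponentsWithStats(m);i=1+np.argmax(st[1:,4]);return c[i]+[x0,y0],st[i]
ht,st1=blob(t,205,215,230,242,lambda g:g.sum(2)<420)
hs,st2=blob(s,295,198,312,212,lambda g:g.sum(2)<520)
print(ht,st1,hs,st2,tri(ht,hs),plane("top",*ht,.053),plane("side",*hs,.053))
c=lambda x,y,:(335+x/5,205+y/5)
cs=lambda x,y:(240+x/3.7,170+y/3.7)
P={} 
# drift top face disc (light), bolt top corners centre
f1=[(360+0,0)]
print("drift top",tri((335+(530-360)/5,205+126/5),cs(332,216)))
print("bolt top",tri((335+(583-360)/5,205+433/5),cs(133,314)))
# stand corners top face
for n,a in (("far-left",(410-360,83)),("far-right",(583-360,48)),("near-right",(683-360,515)),("near-left",(505-360,550))):
    print(n,plane("top",*c(*a),.058))
for n,a in (("fl",(72,65)),("fr",(230,60)),("nr",(240,520)),("nl",(77,525)),("clamp",(143,130)),("sock",(148,250))):
    print(n,plane("top",180+a[0]/4,120+a[1]/4,.053))
for n,a in (("nearleft",(47,390)),("nearright",(97,452)),("farright",(427,358)),("farleft",(365,303))): print("side",n,plane("side",*cs(*a),.058))
for n,p in (("bottle",(314,340)),("cap",(248,262)),("vial",(365,258)),("purple",(257,235))): print(n,plane("side",*p,0.0))
print("bolt flange",plane("side",*cs(137,393),.062),"drift",plane("side",*cs(333,340),.062))
E
```

```text
[217.56321839 227.6091954 ] [ 8  8 11 10 87] [302.5        205.36363636] [ 4  6  8  4 22] (array([ 0.53034054, -0.11297308,  0.05410478]), np.float64(0.00017820615316913578)) [ 0.53042835 -0.11272817  0.053     ] [ 0.53102007 -0.11064059  0.053     ]
drift top (array([ 0.51173576, -0.3479156 ,  0.12099539]), np.float64(0.0013151889952386399))
bolt top (array([ 0.42361549, -0.36226864,  0.09875822]), np.float64(0.001588788334250242))
far-left [ 0.53494776 -0.31501917  0.058     ]
far-right [ 0.54491985 -0.36965541  0.058     ]
near-right [ 0.39872267 -0.3954582   0.058     ]
near-left [ 0.3889638  -0.34063407  0.058     ]
fl [ 0.68103869 -0.08018743  0.053     ]
fr [ 0.68171452 -0.14432686  0.053     ]
nr [ 0.49390838 -0.14845846  0.053     ]
nl [ 0.49325131 -0.08404965  0.053     ]
clamp [ 0.65331067 -0.10912541  0.053     ]
sock [ 0.60371543 -0.11138841  0.053     ]
side nearleft [ 0.38998336 -0.34283334  0.058     ]
side nearright [ 0.40064955 -0.39368759  0.058     ]
side farright [ 0.54726694 -0.36858336  0.058     ]
side farleft [ 0.53730354 -0.31637632  0.058     ]
bottle [ 4.55118792e-01 -4.49623657e-01  5.55111512e-17]
cap [ 0.40159061 -0.20371829  0.        ]
vial [ 0.60781594 -0.25748716  0.        ]
purple [ 0.4364974  -0.10558425  0.        ]
bolt flange [ 0.42372802 -0.36298572  0.062     ] drift [ 0.51217247 -0.34844449  0.062     ]
```

```bash
python3 - <<'E'
import cv2,numpy as np
t=cv2.imread("pics/top0.png");s=cv2.imread("pics/side0.png")
z=lambda im,x0,y0,w,h:cv2.resize(im[y0:y0+h,x0:x0+w],(w*10,h*10),interpolation=cv2.INTER_CUBIC)
a=np.hstack([z(t,350,215,35,30),z(t,360,278,35,30)])
g=np.clip(z(t,200,210,35,30).astype(float)*2.0-60,0,255).astype(np.uint8)
b=np.hstack([z(s,262,248,35,30),g])
cv2.imwrite("pics/d.png",np.vstack([a,b]))
print(t[221:236,210:226].sum(2)//3)
E
```

```text
[[223 226 225 225 232 230 229 234 237 235 235 228 225 226 231 229]
 [226 227 224 229 234 216 181 176 188 204 220 233 230 229 228 228]
 [224 226 226 218 193 153 125 115 119 132 140 180 223 234 230 230]
 [224 231 224 173 132 113 109 106 108 102 104 119 160 216 235 228]
 [226 228 204 139 111 106 107 109 112 110 108 101 104 186 239 231]
 [227 224 181 116 112 106 109 111 111 115 110 108  96 158 231 233]
 [227 217 157 107 111 110 113 112 117 110  98  89  74 141 222 235]
 [228 219 165 105 107 109 112 111 109 101  82  68  58 129 221 233]
 [226 223 170 112 106 111 111 115 101  83  70  59  64 167 237 232]
 [228 229 199 116 102 109 110 101  86  71  60  51  84 186 239 232]
 [226 232 219 152 104 104 104  98  70  56  52  75 160 230 235 230]
 [225 227 225 206 157 114  98  82  56  44  67 155 226 231 230 231]
 [225 226 227 226 220 203 185 148 165 195 209 230 230 227 228 230]
 [222 225 226 224 230 233 218 212 233 235 235 232 226 226 229 231]
 [226 228 223 222 227 230 226 226 233 230 230 228 224 225 228 229]]
```

View pics/d.png

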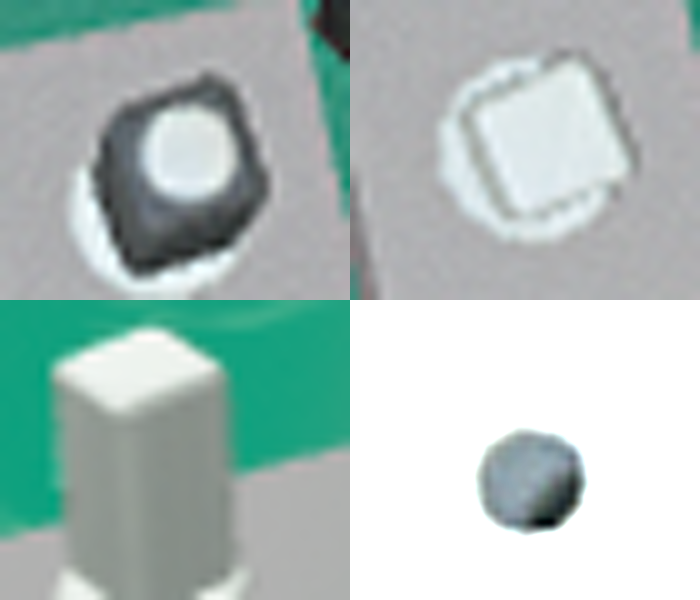

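```bash
python3 - <<'E'
from h import *
t=cv2.imread("pics/top0.png");s=cv2.imread("pics/side0.png")
def z(im,x0,y0,w,h,k=10):
    a=cv2.resize(im[y0:y0+h,x0:x0+w],(w*k,h*k),interpolation=cv2.INTER_CUBIC).astype(float)
    return np.clip((a/255)**.45*255*1.2-60,0,255).astype(np.uint8)
a=z(t,350,215,35,40);b=z(s,314,222,35,40)
# overlays of candidate yaw
def ov(img,n,x0,y0,yaw,c,hz):
    for zz in hz:
        q=[]
        for k in range(4):
            th=yaw+np.pi/4+k*np.pi/2
            p=proj(n,np.array([c[0]+.0141*np.cos(th),c[1]+.0141*np.sin(th),zz]));q.append(((p-[x0,y0]+.5)*10))
        cv2.polylines(img,[np.array(q).astype(np.int32)],True,(0,0,255),1)
    return img
y=np.radians(30)
cv2.imwrite("pics/e.png",np.hstack([a,b]))
# bolt top quad yaw via plane
c=[plane("top",360+u/10-.5,278+v/10-.5,.1)[:2] for u,v in ((470-350,112),(572-350,55),(635-350,165),(515-350,215))]
for i in range(4):
    d=c[(i+1)%4]-c[i];print(np.linalg.norm(d),np.degrees(np.arctan2(d[1],d[0]))%90)
print(np.mean(c,0))
E
```

```text
0.017230170823896118 27.981397951487914
0.018404759867372205 28.047582852074555
0.01909090542222474 21.452680988784678
0.016324496015953937 21.948592555557198
[ 0.42342819 -0.36161206]
```

View pics/e.png

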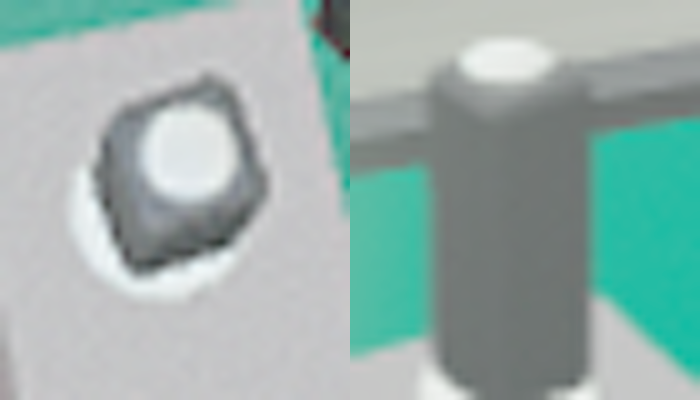

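```bash
python3 - <<'E'
from h import *
for name,c,zz,obs in (("drift",(.5118,-.3478),.09,None),("bolt",(.4236,-.3625),.08,None)):
  for y in range(10,40,4):
    q=[]
    for k in range(4):
        th=np.radians(y+45+90*k);q.append(proj("side",np.array([c[0]+.0141*np.cos(th),c[1]+.0141*np.sin(th),zz]))[0])
    q=np.sort(q);o=ray("side",320,240)[0]
    # near corner
    best=min(range(4),key=lambda k:np.hypot(c[0]+.0141*np.cos(np.radians(y+45+90*k))-o[0],c[1]+.0141*np.sin(np.radians(y+45+90*k))-o[1]))
    th=np.radians(y+45+90*best);u=proj("side",np.array([c[0]+.0141*np.cos(th),c[1]+.0141*np.sin(th),zz]))[0]
    print(name,y,(u-q[0])/(q[-1]-q[0]))
E
```

```text
drift 10 0.33940570698129463
drift 14 0.37798307281895094
drift 18 0.41536329563421964
drift 22 0.451939162636566
drift 26 0.488069708884474
drift 30 0.5240957015323376
drift 34 0.5603535538673504
drift 38 0.5971888719085433
bolt 10 0.2866508240853962
bolt 14 0.32758693049535564
bolt 18 0.3667163373467763
bolt 22 0.40450485752927723
bolt 26 0.44135931183146454
bolt 30 0.4776473440389969
bolt 34 0.5137136857798021
bolt 38 0.5498944312730246
```

```bash
python3 - <<'E'
from h import *
print("knob",tri((110,75),(368,88)))
print("nose",tri((62,160),(316,118)))
print("smallknob",tri((192,125),(378,197)),tri((177,195),(303,200)))
print("body right",[plane("top",198,130,z) for z in (.05,.1)])
print("bottle base",plane("top",447,278,0.0),"neck",tri((463,262),(314,270)))
o=np.array([.2079,-.5086,.2305])
from scipy.spatial.transform import Rotation as R
from plant import sense
s=sense();r=R.from_quat(s['orientation']);print(r.as_matrix().round(3))
g=np.array([.512,-.348]);
print(r.inv().apply(np.array([.512,-.348,.25])-s['eef_pos'])*100)
E
```

```text
knob (array([ 0.69963607, -0.01611747,  0.2473455 ]), np.float64(0.0026886979162372955))
nose (array([0.61425317, 0.0789879 , 0.17007769]), np.float64(0.005852410384934197))
smallknob (array([ 0.71135142, -0.06323612,  0.02477699]), np.float64(0.0022318697879094716)) (array([ 0.56979861, -0.03952399,  0.03328072]), np.float64(0.03807349683110272))
body right [array([ 0.69255587, -0.07936712,  0.05      ]), array([ 0.675174  , -0.09168283,  0.1       ])]
bottle base [ 0.4467982  -0.48203062  0.        ] neck (array([ 0.4559573 , -0.47599829,  0.13482311]), np.float64(0.010247550975132802))
[[ 0.378 -0.926 -0.   ]
 [-0.926 -0.378  0.002]
 [-0.002 -0.    -1.   ]]
[ -3.3790023  -34.22671955  -1.92853244]
```

Request:
servo_tool(commands="0 0 0.02 -0.4 -3.5 0.3 0; 0 0 0.04 -0.7 -7 0.8 0; 0 0 0.04 -1.1 -10.5 1.5 0; 0 0 0.04 -1.4 -14 2 0; 0 0 0.04 -1.8 -17.5 3 0; 0 0 0.04 -2.1 -21 4 0; 0 0 0.04 -2.5 -24.5 5 0; 0 0 0.04 -2.8 -28 5.8 0; 0 0 0.04 -3.1 -31.5 6.5 0; 0 0 0.04 -3.4 -34.2 7 0; 0 0 0.04 -3.4 -34.2 7 0; 0 0 0.04 -3.4 -34.2 7 0; 0 0 0.04 -3.4 -34.2 7 0", grip_force=60)

```text
clock: 1.18
eef_pos: [0.5111, -0.3477, 0.1603]
orientation: [0.819, -0.574, -0.001, -0.0]
contact_force: [-1.4, -0.3, 0.1]
gripper_width: 1.004
```

```bash
cat > look.py <<'E'
import sys
from h import *
from plant import sense,camera
from scipy.spatial.transform import Rotation as R
def snap(tag,st=(160,120,320,240),tt=(200,120,320,240)):
    out=[]
    for n,(x,y,w,h) in (("side",st),("top",tt)):
        im=camera(n)[:,:,::-1].copy();cv2.imwrite(f"pics/{n}_{tag}.png",im)
        out.append(cv2.resize(im[y:y+h,x:x+w],(400*w//w,400*h//w),interpolation=cv2.INTER_CUBIC))
    h=max(o.shape[0] for o in out);out=[np.pad(o,((0,h-o.shape[0]),(0,0),(0,0))) for o in out]
    cv2.imwrite(f"pics/{tag}.png",np.hstack(out))
def st():
    s=sense();print(s['clock'],s['eef_pos'].round(4),s['orientation'].round(4),s['contact_force'].round(2),s['wrist_torque'].round(3),round(s['gripper_width'],3));return s
def to(p,yaw=None):
    s=st();r=R.from_quat(s['orientation']);print("shift cm",(r.inv().apply(np.array(p)-s['eef_pos'])*100).round(2))
    if yaw is not None:
        th=np.radians(yaw);x=[np.cos(th),np.sin(th),0];z=[0,0,-1];y=np.cross(z,x)
        print("rotvec",(r.inv()*R.from_matrix(np.c_[x,y,z])).as_rotvec().round(4))
E
python3 - <<'E'
from look import *
snap("g1");to([.512,-.348,.16],-70)
E
```

```text
1.2833 [ 0.5107 -0.3485  0.1609] [ 8.184e-01 -5.746e-01 -6.000e-04 -4.000e-04] [-0.59  0.08 -0.47] [-0.008  0.007 -0.002] 1.001
shift cm [-0.01 -0.14  0.09]
rotvec [ 0.0001  0.0015 -0.0025]
```

View pics/g1.png

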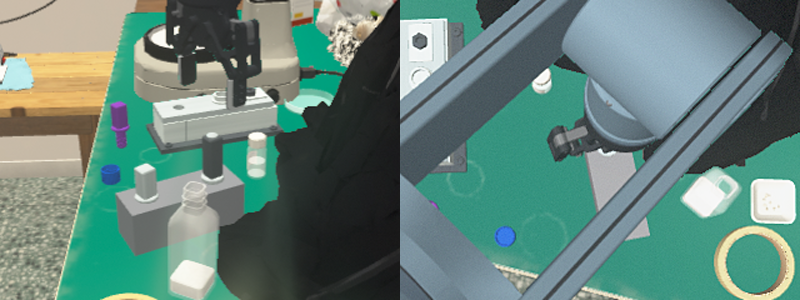

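Request:
servo_tool(commands="0 0 0 0 -0.14 2 0; 0 0 0 0 -0.14 4.5 0; 0 0 0 0 -0.14 7 0; 0 0 0 0 -0.14 8.2 0; 0 0 0 0 -0.14 8.3 0; 0 0 0 0 -0.14 8.3 0")

```text
clock: 1.78
eef_pos: [0.5113, -0.3484, 0.0778]
orientation: [0.818, -0.575, -0.001, -0.0]
contact_force: [0.7, -0.4, 0.8]
gripper_width: 0.997
```

```bash
python3 - <<'E'
from look import *
snap("g2",(230,160,180,150));to([.512,-.348,.078],-70)
E
```

```text
1.8833 [ 0.5125 -0.3491  0.0795] [ 8.183e-01 -5.749e-01  6.000e-04 -2.000e-04] [0.2  0.45 0.3 ] [-0.023 -0.012 -0.005] 1.001
shift cm [-0.12  0.01  0.15]
rotvec [-0.001  -0.0009 -0.0031]
```

View pics/g2.png

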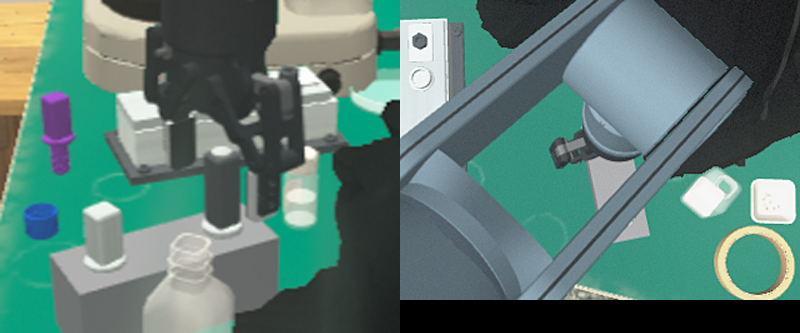

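Request:
servo_tool(commands="0 0 0 -0.05 0 0.1 0.4; 0 0 0 -0.05 0 0.1 0.8; 0 0 0 -0.05 0 0.1 1; 0 0 0 -0.05 0 0.1 1; 0 0 0 -0.05 0 0.1 1; 0 0 0 -0.05 0 0.1 1; 0 0 0 -0.05 0 0.1 1; 0 0 0 -0.05 0 0.1 1", grip_force=70)

```text
clock: 2.55
eef_pos: [0.5125, -0.3486, 0.0789]
orientation: [0.818, -0.575, 0.001, -0.0]
contact_force: [-0.4, 0.0, 3.3]
gripper_width: 0.229
```

```bash
python3 - <<'E'
from look import *
for i in range(3): st()
snap("g3",(230,160,180,150));
E
```

```text
2.55 [ 0.5125 -0.3486  0.0789] [ 8.183e-01 -5.748e-01  8.000e-04 -2.000e-04] [-0.43  0.04  3.26] [ 0.128  0.047 -0.01 ] 0.229
2.55 [ 0.5125 -0.3486  0.0789] [ 8.183e-01 -5.748e-01  8.000e-04 -2.000e-04] [-0.43  0.04  3.26] [ 0.128  0.047 -0.01 ] 0.229
2.55 [ 0.5125 -0.3486  0.0789] [ 8.183e-01 -5.748e-01  8.000e-04 -2.000e-04] [-0.43  0.04  3.26] [ 0.128  0.047 -0.01 ] 0.229
```

View pics/g3.png

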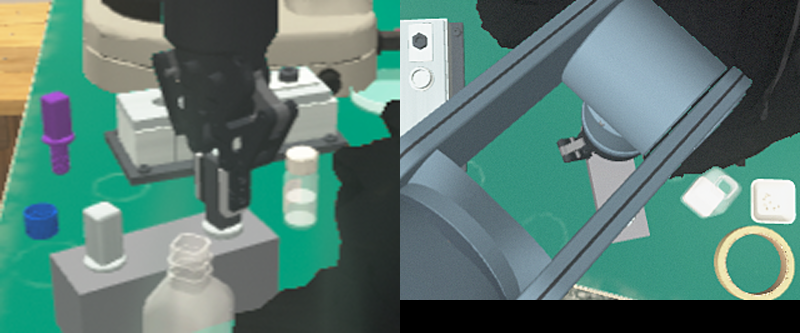

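Request:
servo_tool(commands="0 0 0 0 0 -1 1; 0 0 0 0 0 -3 1; 0 0 0 0 0 -5.5 1; 0 0 0 0 0 -7.5 1; 0 0 0 -1.5 -0.7 -8.5 1; 0 0 0 -4.5 -2 -8.5 1; 0 0 0 -7.5 -3.4 -8.5 1; 0 0 0 -10.5 -4.7 -8.5 1; 0 0 0 -13.5 -6.1 -8.5 1; 0 0 0 -16.5 -7.4 -8.5 1; 0 0 0 -19 -8.6 -8.5 1; 0 0 0 -21 -9.4 -8.5 1; 0 0 0 -21.5 -9.7 -8.5 1; 0 0 0 -21.5 -9.7 -8.5 1; 0 0 0 -21.5 -9.7 -8.5 1")

```text
clock: 3.9
eef_pos: [0.5306, -0.1133, 0.1637]
orientation: [0.819, -0.574, 0.001, 0.0]
contact_force: [0.0, -0.7, -1.5]
gripper_width: 0.226
```

```bash
python3 - <<'E'
from look import *
to([.5304,-.1128,.143],-70)
snap("g4",(230,90,180,150),(120,80,220,200));
E
```

```text
3.9 [ 0.5306 -0.1133  0.1637] [ 8.186e-01 -5.743e-01  9.000e-04  1.000e-04] [ 0.01 -0.65 -1.52] [-0.007  0.02  -0.036] 0.226
shift cm [-0.06  0.    2.07]
rotvec [-0.0009 -0.0015 -0.0018]
```

View pics/g4.png

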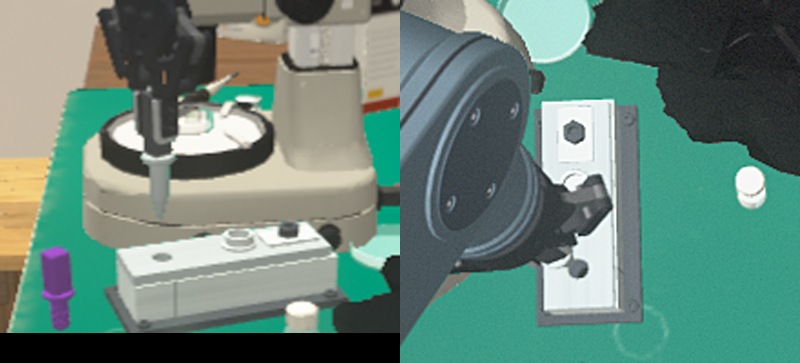

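```bash
python3 - <<'E'
from look import *
t=cv2.imread("pics/top_g4.png");s=cv2.imread("pics/side_g4.png")
cv2.imwrite("pics/z4.png",np.hstack([cv2.resize(s[150:215,280:330],(400,520),interpolation=cv2.INTER_CUBIC),cv2.resize(t[200:252,195:235],(400,520),interpolation=cv2.INTER_CUBIC)]))
print(proj("side",np.array([.5304,-.1128,.0885])),proj("top",np.array([.5304,-.1128,.0885])),proj("top",np.array([.5304,-.1128,.053])))
E
```

```text
[301.85908307 189.22965297] [212.78788582 224.05213753] [217.60828395 227.62590502]
```

View pics/z4.png

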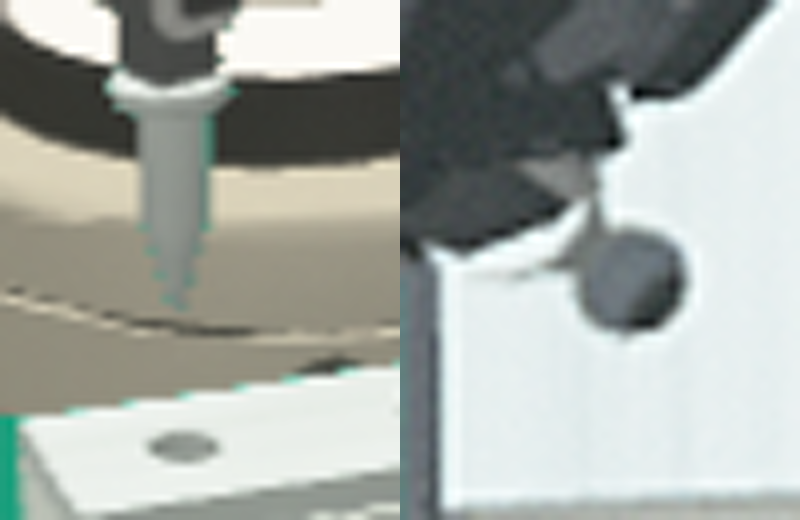

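Request:
servo_tool(commands="0 0 0 0.15 0.4 0.8 1; 0 0 0 0.15 0.4 1.8 1; 0 0 0 0.15 0.4 2.8 1; 0 0 0 0.15 0.4 3.3 1; 0 0 0 0.15 0.4 3.6 1; 0 0 0 0.15 0.4 3.8 1; 0 0 0 0.15 0.4 4.0 1; 0 0 0 0.15 0.4 4.2 1; 0 0 0 0.15 0.4 4.2 1")

```text
clock: 4.75
eef_pos: [0.5275, -0.1171, 0.1215]
orientation: [0.818, -0.575, 0.001, 0.0]
contact_force: [-0.2, -0.4, -1.4]
gripper_width: 0.225
```

```bash
python3 - <<'E'
from look import *
to([.5272,-.1160,.118],-70)
snap("g5",(280,150,60,65),(195,200,60,65));
E
```

```text
4.75 [ 0.5275 -0.1171  0.1215] [ 0.8181 -0.5751  0.0009  0.    ] [-0.21 -0.41 -1.42] [ 0.009 -0.034  0.005] 0.225
shift cm [-0.12 -0.01  0.35]
rotvec [-0.001  -0.0015 -0.0037]
```

View pics/g5.png

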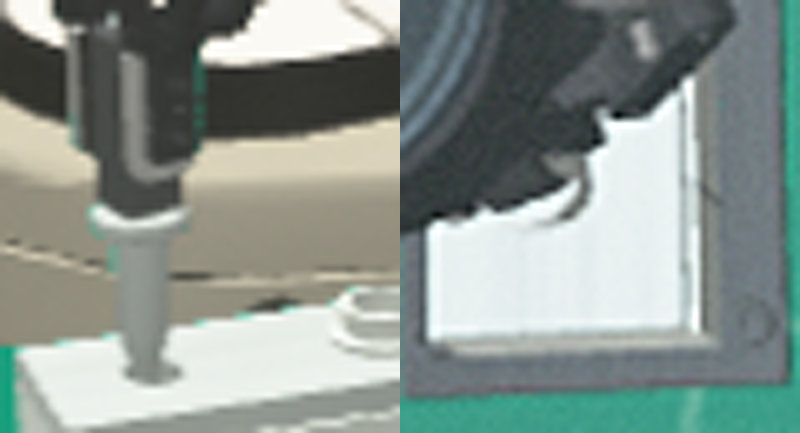

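Request:
servo_tool(commands="0 0 0 -0.05 0 0.2 1; 0 0 0 -0.05 0 0.3 1; 0 0 0 -0.05 0 0.35 1; 0 0 0 -0.05 0 0.4 1; 0 0 0 -0.05 0 0.4 1")

```text
clock: 5.27
eef_pos: [0.5274, -0.1167, 0.1178]
orientation: [0.818, -0.575, 0.001, 0.0]
contact_force: [0.2, 0.8, -0.6]
gripper_width: 0.228
```

Request:
servo_tool(commands="0 0 0 0 0 0.05 1; 0 0 0 0 0 0.1 1; 0 0 0 0 0 0.1 1")

```text
clock: 5.52
eef_pos: [0.5274, -0.1167, 0.1167]
orientation: [0.818, -0.575, 0.001, 0.0]
contact_force: [-0.8, 0.1, -1.9]
gripper_width: 0.222
```

Request:
servo_tool(commands="0 0 0 0 0 0.05 1; 0 0 0 0 0 0.1 1; 0 0 0 0 0 0.15 1; 0 0 0 0 0 0.15 1")

```text
clock: 5.85
eef_pos: [0.5274, -0.1167, 0.1151]
orientation: [0.818, -0.575, 0.001, -0.0]
contact_force: [-0.4, -0.3, -1.2]
gripper_width: 0.227
```

Request:
servo_tool(commands="0 0 0 0 0 0.05 1; 0 0 0 0 0 0.1 1; 0 0 0 0 0 0.15 1; 0 0 0 0 0 0.15 1")

```text
clock: 6.18
eef_pos: [0.5276, -0.1166, 0.1136]
orientation: [0.818, -0.575, 0.001, -0.0]
contact_force: [1.6, -0.3, -1.9]
gripper_width: 0.226
```

Request:
servo_tool(commands="0 0 0 0.04 0.09 0.05 1; 0 0 0 0.08 0.18 0.1 1; 0 0 0 0.08 0.18 0.15 1; 0 0 0 0.08 0.18 0.2 1; 0 0 0 0.08 0.18 0.2 1")

```text
clock: 6.6
eef_pos: [0.5269, -0.1178, 0.1119]
orientation: [0.818, -0.575, 0.002, -0.001]
contact_force: [3.6, 2.6, 1.3]
gripper_width: 0.226
```

Request:
servo_tool(commands="0 0 0 0.04 0.09 0.05 1; 0 0 0 0.04 0.09 0.1 1; 0 0 0 0.04 0.09 0.15 1; 0 0 0 0.04 0.09 0.2 1; 0 0 0 0.04 0.09 0.2 1")

```text
clock: 7.02
eef_pos: [0.5266, -0.1185, 0.1103]
orientation: [0.818, -0.575, 0.002, -0.001]
contact_force: [4.5, 3.7, 4.2]
gripper_width: 0.226
```

Request:
servo_tool(commands="0 0 0 0.08 0.18 0.1 1; 0 0 0 0.12 0.27 0.2 1; 0 0 0 0.12 0.27 0.3 1; 0 0 0 0.12 0.27 0.3 1; 0 0 0 0.12 0.27 0.3 1")

```text
clock: 7.43
eef_pos: [0.5248, -0.1205, 0.1076]
orientation: [0.818, -0.575, 0.003, -0.001]
contact_force: [3.6, 3.8, 4.4]
gripper_width: 0.225
```

Request:
servo_tool(commands="0 0 0 0.08 0.18 0.1 1; 0 0 0 0.12 0.27 0.2 1; 0 0 0 0.12 0.27 0.3 1; 0 0 0 0.12 0.27 0.3 1; 0 0 0 0.12 0.27 0.3 1")

```text
clock: 7.85
eef_pos: [0.5228, -0.1226, 0.1047]
orientation: [0.818, -0.575, 0.003, -0.001]
contact_force: [3.5, 4.1, 5.2]
gripper_width: 0.222
```

Request:
servo_tool(commands="0 0 0 0 0 0.1 1; 0 0 0 0 0 0.2 1; 0 0 0 0 0 0.3 1; 0 0 0 0 0 0.4 1; 0 0 0 0 0 0.4 1")

```text
clock: 8.27
eef_pos: [0.523, -0.1225, 0.1007]
orientation: [0.818, -0.575, 0.003, -0.001]
contact_force: [3.2, 2.9, 4.4]
gripper_width: 0.228
```

```bash
python3 - <<'E'
from look import *
to([.5233,-.1199,.1],-70)
snap("g6",(280,150,60,65),(195,200,60,65));
E
```

```text
8.2667 [ 0.523  -0.1225  0.1007] [ 0.818  -0.5752  0.0028 -0.0012] [3.19 2.88 4.35] [ 0.838 -0.704  0.009] 0.228
shift cm [-0.23 -0.12  0.07]
rotvec [-0.0052 -0.0031 -0.0039]
```

View pics/g6.png

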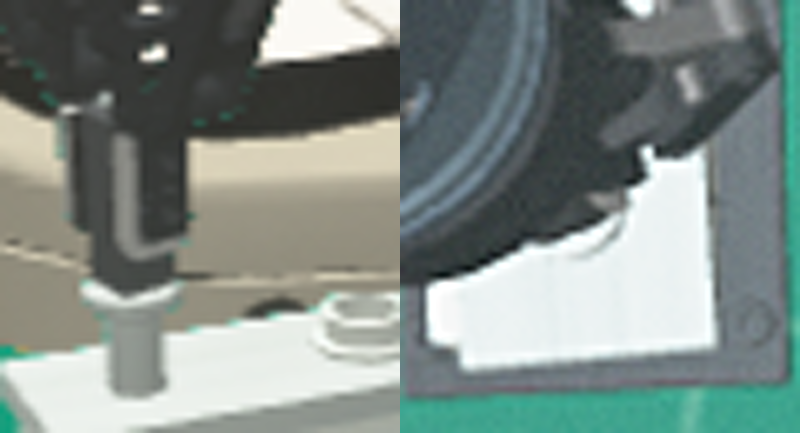

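Request:
servo_tool(commands="0 0 0 0 0 0.1 1; 0 0 0 0 0 0.2 1; 0 0 0 0 0 0.3 1; 0 0 0 0 0 0.4 1; 0 0 0 0 0 0.4 1")

```text
clock: 8.78
eef_pos: [0.523, -0.1221, 0.0961]
orientation: [0.818, -0.575, 0.003, -0.001]
contact_force: [4.2, 4.5, 0.3]
gripper_width: 0.227
```

Request:
servo_tool(commands="0 0 0 0 0 0.1 1; 0 0 0 0 0 0.15 1; 0 0 0 0 0 0.2 1; 0 0 0 0 0 0.2 1")

```text
clock: 9.12
eef_pos: [0.5233, -0.1218, 0.0941]
orientation: [0.818, -0.575, 0.003, -0.002]
contact_force: [3.5, 5.0, 4.1]
gripper_width: 0.224
```

Request:
servo_tool(commands="0 0 0 0 0 0.1 1; 0 0 0 0 0 0.15 1; 0 0 0 0 0 0.2 1; 0 0 0 0 0 0.2 1")

```text
clock: 9.45
eef_pos: [0.5237, -0.1215, 0.0919]
orientation: [0.818, -0.575, 0.003, -0.002]
contact_force: [4.6, 4.0, 2.5]
gripper_width: 0.227
```

Request:
servo_tool(commands="0 0 0 -0.03 -0.07 0.05 1; 0 0 0 -0.03 -0.07 0.1 1; 0 0 0 -0.03 -0.07 0.2 1; 0 0 0 -0.03 -0.07 0.25 1; 0 0 0 -0.03 -0.07 0.25 1")

```text
clock: 9.87
eef_pos: [0.5239, -0.1211, 0.089]
orientation: [0.818, -0.575, 0.002, -0.002]
contact_force: [2.5, 1.8, -0.7]
gripper_width: 0.225
```

Request:
servo_tool(commands="0 0 0 0 0 0.05 1; 0 0 0 0 0 0.1 1; 0 0 0 0 0 0.2 1; 0 0 0 0 0 0.25 1; 0 0 0 0 0 0.25 1")

```text
clock: 10.28
eef_pos: [0.5239, -0.1211, 0.0863]
orientation: [0.818, -0.575, 0.002, -0.002]
contact_force: [3.7, 2.2, -0.3]
gripper_width: 0.224
```

Request:
servo_tool(commands="0 0 0 -0.02 -0.05 0.05 1; 0 0 0 -0.02 -0.05 0.1 1; 0 0 0 -0.02 -0.05 0.2 1; 0 0 0 -0.02 -0.05 0.3 1; 0 0 0 -0.02 -0.05 0.3 1")

```text
clock: 10.7
eef_pos: [0.5241, -0.1208, 0.083]
orientation: [0.818, -0.575, 0.002, -0.002]
contact_force: [2.0, -0.2, -1.7]
gripper_width: 0.224
```

```bash
python3 - <<'E'
from look import *
to([.5239,-.1211,.083],-70)
snap("g7",(280,150,60,65),(195,200,60,65));
E
```

```text
10.7 [ 0.5241 -0.1208  0.083 ] [ 0.8179 -0.5753  0.0022 -0.0018] [ 1.99 -0.24 -1.66] [ 0.097 -0.501 -0.015] 0.224
shift cm [ 0.02  0.03 -0.  ]
rotvec [-0.0054 -0.0016 -0.0042]
```

View pics/g7.png

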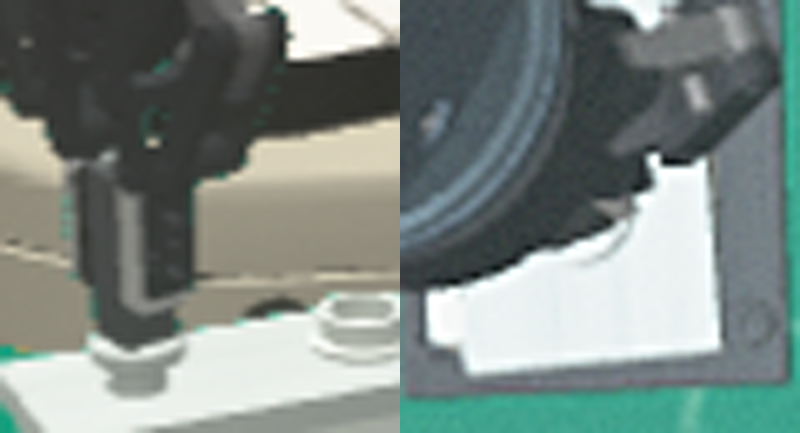

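Request:
servo_tool(commands="0 0 0 0 0 -0.2 1; 0 0 0 0 0 -0.6 1; 0 0 0 0 0 -1 1; 0 0 0 0 0 -1.4 1; 0 0 0 0 0 -1.8 1; 0 0 0 0 0 -2.2 1; 0 0 0 0 0 -2.6 1; 0 0 0 0 0 -3 1; 0 0 0 0 0 -3.5 1; 0 0 0 0 0 -4 1; 0 0 0 0 0 -5 1; 0 0 0 0 0 -6.5 1; 0 0 0 0 0 -8 1; 0 0 0 0 0 -8.1 1; 0 0 0 0 0 -8.1 1")

```text
clock: 12.05
eef_pos: [0.5244, -0.1212, 0.1653]
orientation: [0.818, -0.575, 0.004, -0.002]
contact_force: [-0.4, 0.0, -1.4]
gripper_width: 0.225
```

```bash
python3 - <<'E'
from look import *
to([.512,-.348,.164],-70)
snap("g8",(270,140,70,75),(180,190,70,75));
E
```

```text
12.05 [ 0.5244 -0.1212  0.1653] [ 0.8179 -0.5753  0.0036 -0.002 ] [-0.36  0.04 -1.36] [ 0.047  0.03  -0.026] 0.225
shift cm [20.93  8.83  0.14]
rotvec [-0.0074 -0.0035 -0.0042]
```

View pics/g8.png

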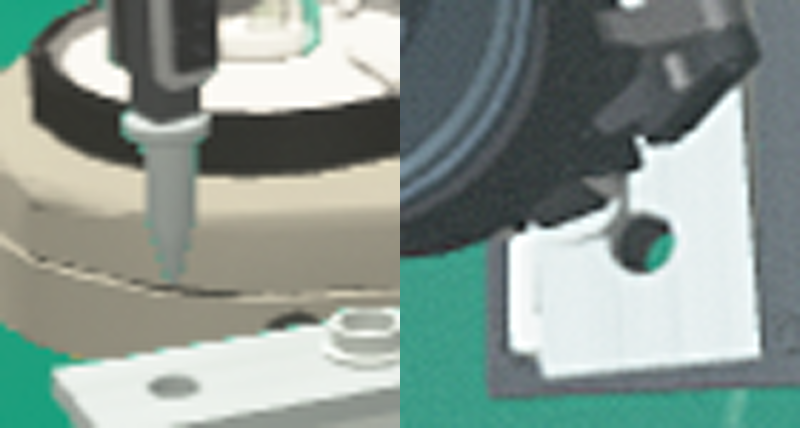

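```bash
python3 - <<'E'
from look import *
t=cv2.imread("pics/top_g8.png")[222:245,212:234].astype(int)
print(t.sum(2)//3)
m=((t.sum(2)<500)|((t[:,:,1]-t[:,:,2])>40)).astype(np.uint8);m[:5,:]=m[:5,:]
n,l,s,c=cv2.connectedComponentsWithStats(m);print(s,c+[212,222])
print(plane("top",222.5,232.7,.053),plane("side",270+173/5.714,140+386/5.714,.053))
print(proj("side",np.array([.5244,-.1212,.0904])))
E
```

```text
[[ 80 114 131 134 129 126 113 140 225 244 236 235 236 235 233 235 236 236
  237 236 236 236]
 [ 61  71  97 124 131 125 118 140 218 240 235 236 236 232 233 236 236 235
  236 236 238 237]
 [ 69  62  61  78 107 142 141 142 223 242 237 237 237 234 233 233 237 236
  237 236 237 238]
 [ 70  73  55  44 130 206 171 139 226 247 241 239 240 233 234 235 237 235
  237 234 236 237]
 [ 63  52  59 114 202 228 155 139 212 232 223 233 243 241 237 236 236 237
  235 235 236 236]
 [ 92 170 218 240 233 202 128 125 152 158 137 156 189 220 234 241 238 237
  236 236 237 237]
 [238 241 246 244 215 149 126 111 100  83  69  73  91 118 164 225 242 236
  237 236 237 237]
 [245 244 241 219 157 119 118 102  73  68  64  64  58  58  70 189 248 238
  236 236 237 238]
 [238 233 211 158 119 122 111  78  67  67  73  74  71  64  53 155 241 240
  238 236 237 236]
 [194 182 181 172 151 118  97  64  68  72  68  69  70  88 103 145 220 241
  238 236 235 237]
 [212 225 229 230 182 113  84  66  70  70  65  73  91 116 116 139 217 242
  237 235 236 237]
 [235 237 238 234 188 114  78  59  68  69  70  86 111 119 105 157 228 241
  2
[... 549 characters left out ...]
3 237
  237 236 236 237]
 [236 233 234 233 233 232 233 237 234 236 236 237 235 237 233 232 233 235
  238 237 234 237]
 [236 235 235 235 232 231 231 235 234 235 235 237 235 235 233 232 233 236
  237 237 236 237]
 [235 234 235 232 233 233 231 234 234 233 235 236 235 236 235 232 232 236
  237 235 235 235]
 [236 235 234 233 235 232 230 234 234 235 235 236 235 235 233 233 232 235
  238 237 236 236]
 [236 234 234 232 234 233 230 235 235 232 235 236 236 235 234 232 231 236
  238 236 236 238]]
[[  0   0  22  23 362]
 [  0   0  16  16 144]] [[223.52209945 234.29005525]
 [219.93055556 229.75694444]]
[ 0.52209332 -0.12062311  0.053     ] [ 0.52421395 -0.11912292  0.053     ]
[299.94424807 190.33704411]
```

Request:
servo_tool(commands="-0.003 -0.002 0 1.5 0.6 0 1; -0.007 -0.003 0 4.5 1.9 0 1; -0.007 -0.003 0 8 3.4 0 1; -0.007 -0.003 0 11.5 4.8 0 1; -0.007 -0.003 0 15 6.3 0 1; -0.007 -0.003 0 18 7.6 0 1; -0.007 -0.003 0 20.2 8.5 0 1; -0.007 -0.003 0 21 8.8 0 1; -0.007 -0.003 0 21 8.8 0 1; -0.007 -0.003 0 21 8.8 0 1")

```text
clock: 12.98
eef_pos: [0.5109, -0.3471, 0.1621]
orientation: [0.818, -0.576, -0.003, -0.0]
contact_force: [0.4, -0.2, -1.2]
gripper_width: 0.223
```

```bash
python3 - <<'E'
from look import *
to([.5125,-.3488,.079],-70)
snap("g9",(290,170,80,85),(320,190,80,85));
print(proj("side",np.array([.512,-.348,.0885])))
E
```

```text
12.9833 [ 0.5109 -0.3471  0.1621] [ 8.177e-01 -5.756e-01 -2.800e-03 -2.000e-04] [ 0.4  -0.2  -1.23] [-0.001 -0.04  -0.05 ] 0.223
shift cm [ 0.25 -0.12  8.31]
rotvec [ 0.0028  0.0048 -0.005 ]
[329.66695617 247.10173817]
```

View pics/g9.png

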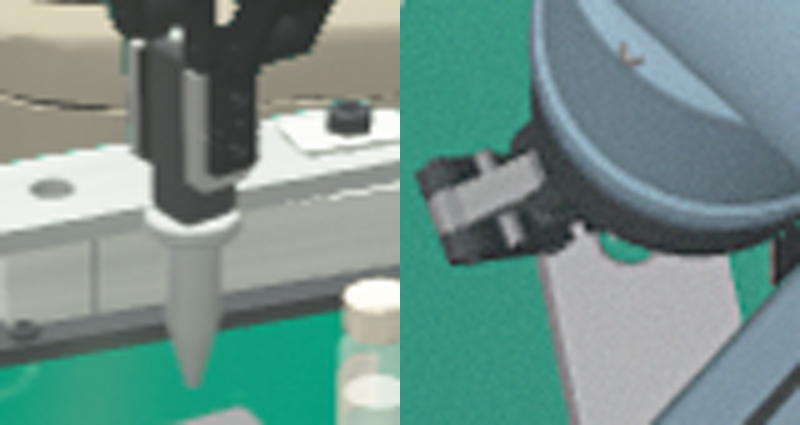

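Request:
servo_tool(commands="0.003 0.005 0 0.2 -0.1 0.5 1; 0.003 0.005 0 0.25 -0.12 1.5 1; 0.003 0.005 0 0.25 -0.12 2.5 1; 0.003 0.005 0 0.25 -0.12 3.5 1; 0.003 0.005 0 0.25 -0.12 4 1; 0.003 0.005 0 0.25 -0.12 4.5 1; 0.003 0.005 0 0.25 -0.12 4.5 1")

```text
clock: 13.67
eef_pos: [0.5125, -0.3473, 0.1161]
orientation: [0.818, -0.575, -0.001, -0.0]
contact_force: [-0.3, 0.8, -1.8]
gripper_width: 0.225
```

```bash
python3 - <<'E'
from look import *
to([.5125,-.3488,.079],-70)
snap("g10",(290,170,80,85),(320,190,80,85));
E
```

```text
13.6667 [ 0.5125 -0.3473  0.1161] [ 8.183e-01 -5.748e-01 -7.000e-04 -1.000e-04] [-0.35  0.83 -1.84] [0.019 0.05  0.009] 0.225
shift cm [0.14 0.05 3.71]
rotvec [ 0.0007  0.0013 -0.0031]
```

View pics/g10.png

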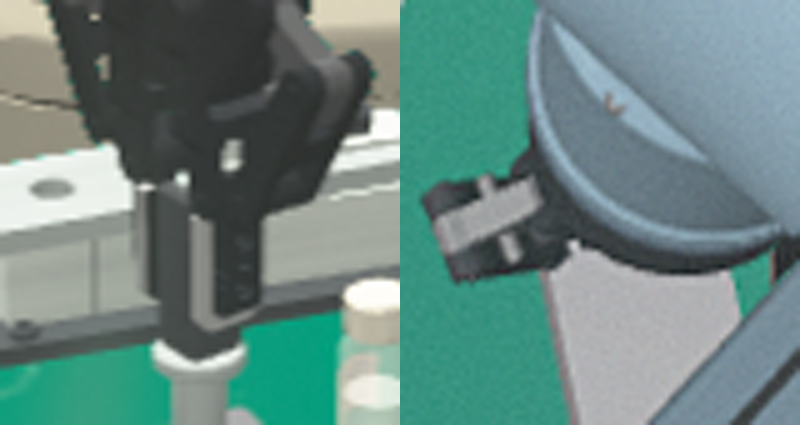

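Request:
servo_tool(commands="0 0 0 0.1 0 0.5 1; 0 0 0 0.12 0 1 1; 0 0 0 0.12 0 1.5 1; 0 0 0 0.12 0 2 1; 0 0 0 0.12 0 2.5 1; 0 0 0 0.12 0 3 1; 0 0 0 0.12 0 3.4 1; 0 0 0 0.12 0 3.55 1; 0 0 0 0.12 0 3.55 1")

```text
clock: 14.52
eef_pos: [0.5134, -0.349, 0.0814]
orientation: [0.818, -0.575, 0.0, 0.0]
contact_force: [0.3, -0.2, -1.7]
gripper_width: 0.222
```

Request:
servo_tool(commands="0 0 0 -0.05 0 0.1 1; 0 0 0 -0.05 0 0.2 1; 0 0 0 -0.05 0 0.2 1; 0 0 0 -0.05 0 0.2 0.6; 0 0 0 -0.05 0 0.2 0.4; 0 0 0 -0.05 0 0.2 0.3; 0 0 0 -0.05 0 0.2 0.3; 0 0 0 -0.05 0 0.2 0.3; 0 0 0 -0.05 0 -1 0.3; 0 0 0 -0.05 0 -3 0.3; 0 0 0 -0.05 0 -6 0.3; 0 0 0 -0.05 0 -9 0.3; 0 0 0 -0.05 0 -9 0.3")

```text
clock: 15.6
eef_pos: [0.516, -0.3511, 0.1793]
orientation: [0.818, -0.575, 0.006, 0.001]
contact_force: [0.6, 0.1, 0.1]
gripper_width: 0.702
```

```bash
python3 - <<'E'
from look import *
to([.4236,-.3623,.16],-67)
snap("g11",(240,170,130,130),(320,190,80,85));
E
```

```text
15.6 [ 0.516  -0.3511  0.1793] [ 0.8183 -0.5748  0.0061  0.001 ] [0.57 0.13 0.15] [ 0.027  0.011 -0.022] 0.702
shift cm [-2.1   9.08  1.86]
rotvec [-0.005  -0.0112 -0.0554]
```

View pics/g11.png

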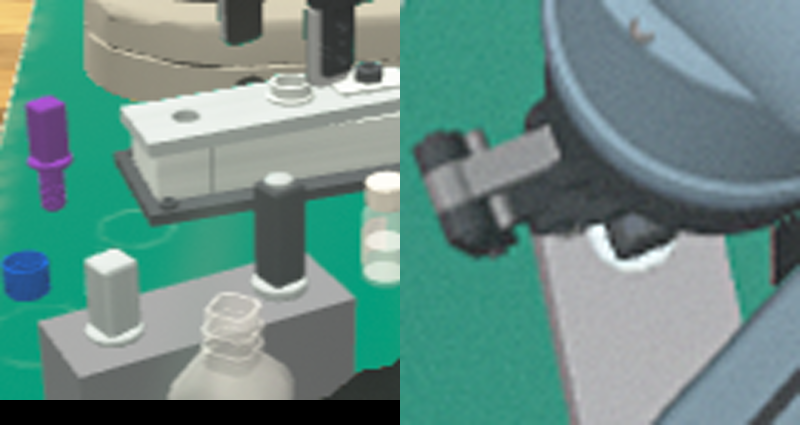

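Request:
servo_tool(commands="0 0 -0.02 -0.6 3 0.5 0.3; -0.005 -0.011 -0.05 -1.3 6 1 0.3; -0.005 -0.011 -0.055 -2 8.5 2 0.3; -0.005 -0.011 -0.055 -2.1 9.1 3 0.3; -0.005 -0.011 -0.055 -2.1 9.1 4.5 0.3; -0.005 -0.011 -0.055 -2.1 9.1 4.5 0.3; -0.005 -0.011 -0.055 -2.1 9.1 4.5 0.3")

```text
clock: 16.28
eef_pos: [0.4208, -0.3598, 0.1278]
orientation: [0.834, -0.552, -0.005, -0.001]
contact_force: [0.7, -0.0, -0.2]
gripper_width: 0.697
```

```bash
python3 - <<'E'
from look import *
to([.4237,-.3627,.068],-67)
snap("g12",(240,190,110,110),(320,190,110,110));
E
```

```text
16.2833 [ 0.4208 -0.3598  0.1278] [ 0.8337 -0.5523 -0.0051 -0.0012] [ 0.66 -0.05 -0.22] [-0.033 -0.025 -0.032] 0.697
shift cm [ 0.44 -0.18  5.97]
rotvec [ 0.0036  0.0099 -0.0008]
```

View pics/g12.png

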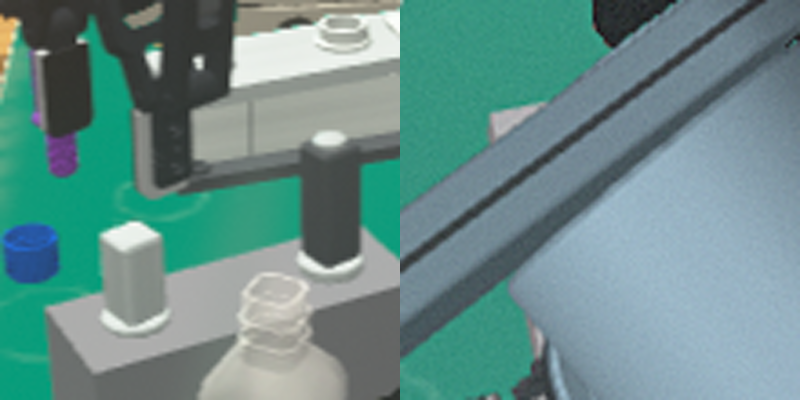

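Request:
servo_tool(commands="0.003 0.01 0 0.44 -0.18 0.5 0.3; 0.003 0.01 0 0.44 -0.18 1.5 0.3; 0.003 0.01 0 0.44 -0.18 2 0.3; 0.003 0.01 0 0.44 -0.18 2 0.3; 0.003 0.01 0 0.44 -0.18 2 0.3")

```text
clock: 16.8
eef_pos: [0.425, -0.3634, 0.1084]
orientation: [0.834, -0.552, 0.001, 0.001]
contact_force: [-0.4, -0.5, 0.5]
gripper_width: 0.7
```

```bash
python3 - <<'E'
from look import *
to([.4237,-.3627,.068],-67)
snap("g13",(240,190,110,110),(320,190,110,110));
E
```

```text
16.8 [ 0.425  -0.3634  0.1084] [ 8.339e-01 -5.519e-01  7.000e-04  6.000e-04] [-0.4  -0.52  0.48] [ 0.07  -0.038  0.042] 0.7
shift cm [-0.13  0.09  4.04]
rotvec [ 0.0002 -0.0019  0.0001]
```

View pics/g13.png

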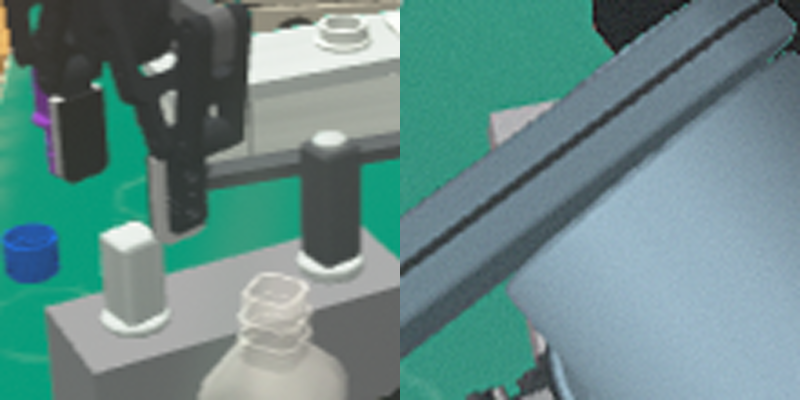

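Request:
servo_tool(commands="0 0 0 -0.1 0.05 1 0.3; 0 0 0 -0.1 0.05 2 0.3; 0 0 0 -0.1 0.05 3 0.3; 0 0 0 -0.1 0.05 3.8 0.3; 0 0 0 -0.1 0.05 4 0.3; 0 0 0 -0.1 0.05 4 0.3; 0 0 0 -0.1 0.05 4 0.3")

```text
clock: 17.48
eef_pos: [0.4245, -0.3633, 0.0689]
orientation: [0.834, -0.552, 0.001, 0.001]
contact_force: [0.1, -1.1, -0.4]
gripper_width: 0.699
```

```bash
python3 - <<'E'
from look import *
to([.4237,-.3627,.068],-67)
snap("g14",(240,190,110,110),(320,190,110,110));
E
```

```text
17.4833 [ 0.4245 -0.3633  0.0689] [ 8.339e-01 -5.519e-01  1.200e-03  8.000e-04] [ 0.08 -1.07 -0.36] [-0.001 -0.     0.008] 0.699
shift cm [-0.09  0.05  0.09]
rotvec [-0.0001 -0.0029 -0.    ]
```

View pics/g14.png

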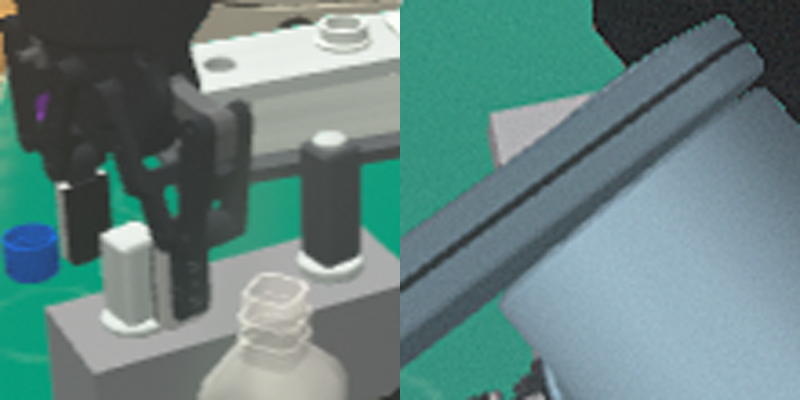

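Bolt head is between the fingers; closing.

Request:
servo_tool(commands="0 0 0 -0.06 0.04 0 0.6; 0 0 0 -0.06 0.04 0 0.8; 0 0 0 -0.06 0.04 0 1; 0 0 0 -0.06 0.04 0 1; 0 0 0 -0.06 0.04 0 1; 0 0 0 -0.06 0.04 0 1", grip_force=60)

```text
clock: 18.08
eef_pos: [0.4243, -0.3635, 0.07]
orientation: [0.834, -0.552, 0.002, 0.001]
contact_force: [0.2, 0.2, 3.6]
gripper_width: 0.224
```

```bash
python3 - <<'E'
from look import *
to([.4237,-.3627,.068],-67)
snap("g15",(240,190,110,110),(320,190,110,110));
E
```

```text
18.0833 [ 0.4243 -0.3635  0.07  ] [ 0.8339 -0.5519  0.0022  0.0011] [0.21 0.23 3.62] [ 0.202  0.102 -0.001] 0.224
shift cm [-0.1   0.03  0.2 ]
rotvec [-0.0006 -0.005  -0.    ]
```

View pics/g15.png

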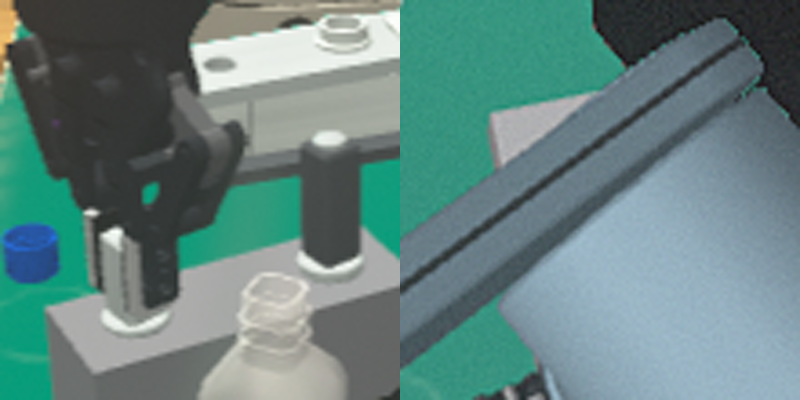

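Request:
servo_tool(commands="0 0 0 0 0 -1 1; 0 0 0 0 0 -3 1; 0 0 0 0 0 -5.5 1; 0 0 0 0 0 -8 1; 0 0 0 -1 -1 -8.5 1; 0 0 0 -3 -3 -8.5 1; 0 0 0 -5.5 -5.5 -8.5 1; 0 0 0 -8 -8 -8.5 1; 0 0 0 -10.5 -10.6 -8.5 1; 0 0 0 -13 -13.2 -8.5 1; 0 0 0 -15.5 -15.7 -8.5 1; 0 0 0 -17.5 -17.8 -8.5 1; 0 0 0 -18.4 -18.6 -8.5 1; 0 0 0 -18.4 -18.6 -8.5 1; 0 0 0 -18.4 -18.6 -8.5 1")

```text
clock: 19.43
eef_pos: [0.5231, -0.1203, 0.1537]
orientation: [0.835, -0.551, 0.002, 0.001]
contact_force: [-0.3, -0.6, -1.8]
gripper_width: 0.225
```

```bash
python3 - <<'E'
from look import *
to([.524,-.121,.110],-67)
snap("g16",(270,140,70,75),(180,190,70,75));
print(proj("side",np.array([.524,-.121,.11])),[proj("side",np.array([.524,-.121,z])) for z in(.09,.11,.112,.143)])
E
```

```text
19.4333 [ 0.5231 -0.1203  0.1537] [ 0.8345 -0.551   0.0018  0.0015] [-0.34 -0.6  -1.84] [ 0.031 -0.052  0.011] 0.225
shift cm [ 0.08 -0.06  4.37]
rotvec [ 0.0005 -0.0046  0.0023]
[299.33967222 180.82440262] [array([299.72457985, 190.51722775]), array([299.33967222, 180.82440262]), array([299.30073788, 179.84441696]), array([298.68662221, 164.39829884])]
```

View pics/g16.png

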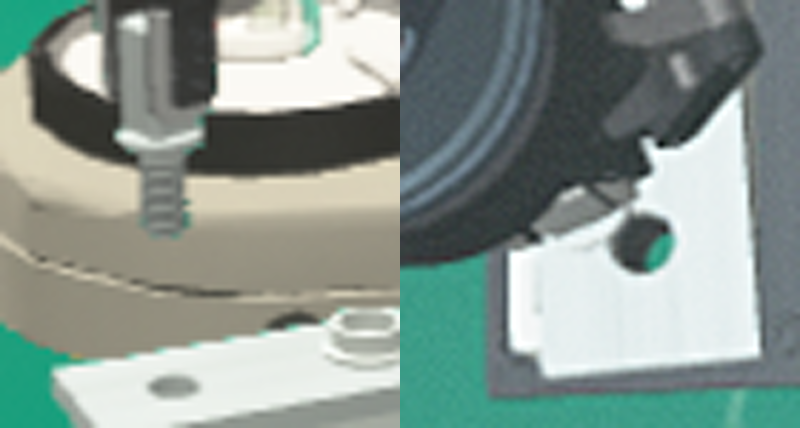

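Request:
servo_tool(commands="0 -0.004 0 0.08 -0.06 1 1; 0 -0.004 0 0.08 -0.06 2.5 1; 0 -0.004 0 0.08 -0.06 4 1; 0 -0.004 0 0.08 -0.06 4.8 1; 0 -0.004 0 0.08 -0.06 5 1; 0 -0.004 0 0.08 -0.06 5 1; 0 -0.004 0 0.08 -0.06 5 1")

```text
clock: 20.12
eef_pos: [0.5241, -0.1232, 0.1042]
orientation: [0.834, -0.552, 0.001, 0.0]
contact_force: [-1.0, -1.1, -1.8]
gripper_width: 0.224
```

```bash
python3 - <<'E'
from look import *
to([.524,-.121,.0965],-67)
snap("g17",(270,160,60,65),(190,200,60,65));
E
```

```text
20.1167 [ 0.5241 -0.1232  0.1042] [ 8.335e-01 -5.525e-01  6.000e-04  3.000e-04] [-1.03 -1.13 -1.77] [-0.006 -0.029 -0.008] 0.224
shift cm [-0.21 -0.08  0.77]
rotvec [-0.0001 -0.0013 -0.0013]
```

View pics/g17.png

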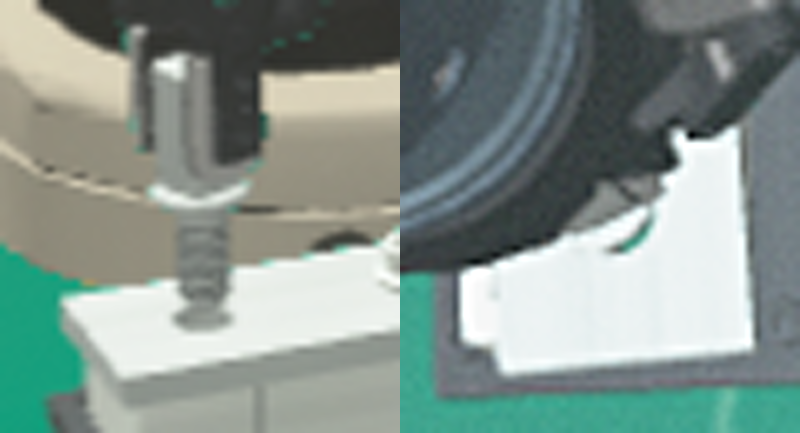

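Request:
servo_tool(commands="0 0 0 -0.15 -0.06 0.1 1; 0 0 0 -0.2 -0.08 0.3 1; 0 0 0 -0.2 -0.08 0.4 1; 0 0 0 -0.2 -0.08 0.4 1; 0 0 0 -0.2 -0.08 0.4 1")

```text
clock: 20.63
eef_pos: [0.5244, -0.1208, 0.1007]
orientation: [0.834, -0.552, 0.001, 0.0]
contact_force: [0.1, 0.5, -0.6]
gripper_width: 0.22
```

```bash
python3 - <<'E'
from look import *
to([.524,-.121,.0965],-67)
snap("g18",(280,180,40,43),(195,200,60,65));
E
```

```text
20.6333 [ 0.5244 -0.1208  0.1007] [ 8.337e-01 -5.522e-01  1.100e-03  3.000e-04] [ 0.11  0.48 -0.57] [ 0.025 -0.052  0.021] 0.22
shift cm [0.   0.04 0.42]
rotvec [-0.0008 -0.0021 -0.0005]
```

View pics/g18.png

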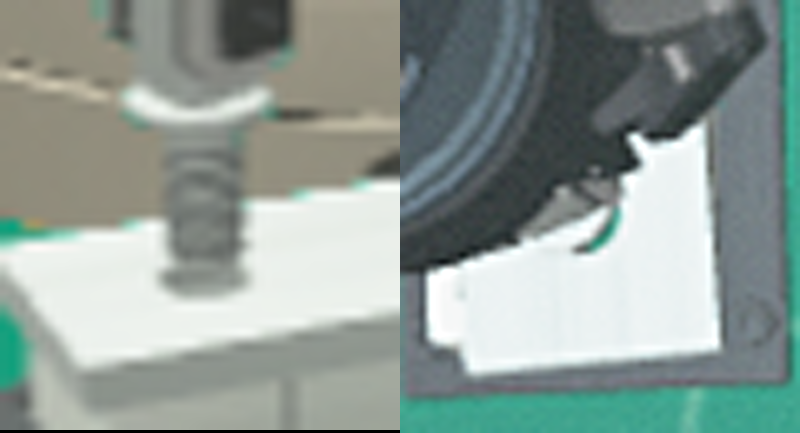

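Request:
servo_tool(commands="0 0 0 0 0 0.15 1; 0 0 0 0 0 0.3 1; 0 0 0 0 0 0.4 1; 0 0 0 0 0 0.5 1; 0 0 0 0 0 0.55 1; 0 0 0 0 0 0.55 1")

```text
clock: 21.23
eef_pos: [0.5244, -0.1208, 0.095]
orientation: [0.834, -0.552, 0.001, 0.0]
contact_force: [-0.7, -0.4, -1.4]
gripper_width: 0.224
```

Request:
servo_tool(commands="0 0 0 0 0 0.1 1; 0 0 0 0 0 0.2 1; 0 0 0 0 0 0.25 1; 0 0 0 0 0 0.25 1")

```text
clock: 21.57
eef_pos: [0.5243, -0.1209, 0.0923]
orientation: [0.834, -0.552, 0.001, 0.0]
contact_force: [-0.2, 1.1, -1.4]
gripper_width: 0.224
```

Request:
servo_tool(commands="0 0 0 0 0 0.1 1; 0 0 0 0 0 0.2 1; 0 0 0 0 0 0.3 1; 0 0 0 0 0 0.4 1; 0 0 0 0 0 0.5 1; 0 0 0 0 0 0.5 1")

```text
clock: 22.07
eef_pos: [0.5241, -0.1208, 0.0871]
orientation: [0.834, -0.552, 0.001, 0.0]
contact_force: [-0.1, 0.5, -0.5]
gripper_width: 0.222
```

Request:
servo_tool(commands="0 0 0 0 0 0.1 1; 0 0 0 0 0 0.15 1; 0 0 0 0 0 0.2 1; 0 0 0 0 0 0.2 1")

```text
clock: 22.4
eef_pos: [0.5241, -0.1207, 0.085]
orientation: [0.834, -0.552, 0.001, 0.0]
contact_force: [-0.0, 0.0, -0.8]
gripper_width: 0.226
```

Request:
servo_tool(commands="0 0 0 0 0 0.1 1; 0 0 0 0 0 0.15 1; 0 0 0 0 0 0.2 1; 0 0 0 0 0 0.2 1")

```text
clock: 22.73
eef_pos: [0.5242, -0.1208, 0.0829]
orientation: [0.834, -0.552, 0.001, 0.0]
contact_force: [1.1, 0.2, -1.5]
gripper_width: 0.223
```

Request:
servo_tool(commands="0 0 0 0 0 0.15 1; 0 0 0 0 0 0.3 1; 0 0 0 0 0 0.45 1; 0 0 0 0 0 0.6 1; 0 0 0 0 0 0.75 1; 0 0 0 0 0 0.9 1; 0 0 0 0 0 1 1; 0 0 0 0 0 1 1")

```text
clock: 23.4
eef_pos: [0.5243, -0.1207, 0.0727]
orientation: [0.834, -0.552, 0.001, 0.0]
contact_force: [1.2, 0.1, -2.8]
gripper_width: 0.225
```

Request:
servo_tool(commands="0 0 0 0 0 0.1 1; 0 0 0 0 0 0.2 1; 0 0 0 0 0 0.3 1; 0 0 0 0 0 0.4 1; 0 0 0 0 0 0.5 1; 0 0 0 0 0 0.5 1")

```text
clock: 23.9
eef_pos: [0.5244, -0.1207, 0.0676]
orientation: [0.834, -0.552, 0.001, 0.0]
contact_force: [1.3, 0.4, -1.2]
gripper_width: 0.226
```

Request:
servo_tool(commands="0 0 0 0 0 0.08 1; 0 0 0 0 0 0.15 1; 0 0 0 0 0 0.2 1; 0 0 0 0 0 0.2 1")

```text
clock: 24.23
eef_pos: [0.5244, -0.1208, 0.0655]
orientation: [0.834, -0.552, 0.001, 0.0]
contact_force: [2.1, 0.6, -2.4]
gripper_width: 0.227
```

Request:
servo_tool(commands="0 0 0 -0.02 0.03 0.05 1; 0 0 0 -0.02 0.03 0.1 1; 0 0 0 -0.02 0.03 0.1 1")

```text
clock: 24.48
eef_pos: [0.5243, -0.1207, 0.0646]
orientation: [0.834, -0.552, 0.001, 0.0]
contact_force: [2.1, 1.0, 0.6]
gripper_width: 0.223
```

```bash
python3 - <<'E'
from look import *
st()
snap("g19",(275,170,50,54),(195,200,60,65));
E
```

```text
24.4833 [ 0.5243 -0.1207  0.0646] [ 8.336e-01 -5.523e-01  1.000e-03  1.000e-04] [2.05 0.96 0.6 ] [ 0.099 -0.443  0.024] 0.223
```

View pics/g19.png

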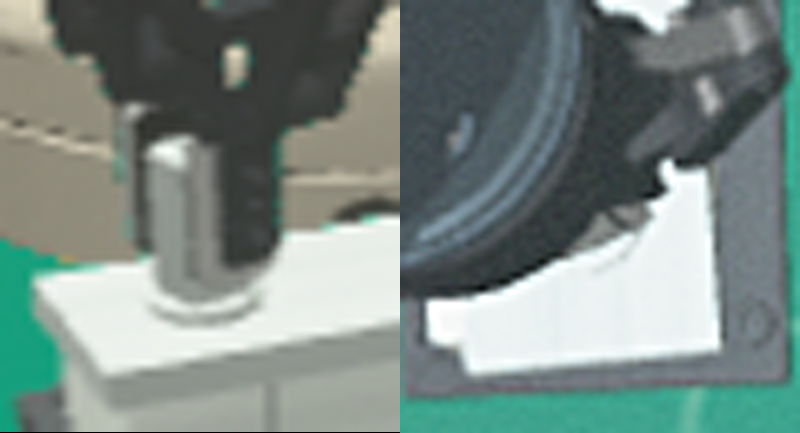

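Request:
servo_tool(commands="0 0 0 0 0 0.05 1; 0 0 0 0 0 0.1 1; 0 0 0 0 0 0.1 1")

```text
clock: 24.83
eef_pos: [0.5243, -0.1207, 0.0635]
orientation: [0.834, -0.552, 0.001, 0.0]
contact_force: [2.4, 0.1, -1.2]
gripper_width: 0.226
```

Request:
servo_tool(commands="0 0 0 0 0 0.05 1; 0 0 0 0 0 0.1 1; 0 0 0 0 0 0.1 1")

```text
clock: 25.08
eef_pos: [0.5243, -0.1207, 0.0626]
orientation: [0.834, -0.552, 0.001, 0.0]
contact_force: [2.0, 1.1, 1.0]
gripper_width: 0.221
```

Request:
servo_tool(commands="0 0 0 0 0 0.05 1; 0 0 0 0 0 0.1 1; 0 0 0 0 0 0.1 1")

```text
clock: 25.33
eef_pos: [0.5243, -0.1208, 0.0617]
orientation: [0.834, -0.552, 0.001, 0.0]
contact_force: [1.2, 0.1, 4.0]
gripper_width: 0.223
```

Request:
servo_tool(commands="0 0 0 0 0 0 0.8; 0 0 0 0 0 0 0.5; 0 0 0 0 0 0 0.3; 0 0 0 0 0 0 0.3; 0 0 0 0 0 0 0.3; 0 0 0 0 0 -1 0.3; 0 0 0 0 0 -3 0.3; 0 0 0 0 0 -6 0.3; 0 0 0 0 0 -9 0.3; 0 0 0 2 4 -12 0.3; 0 0 0 4 7 -13 0.3; 0 0 0 6 10 -13 0.3; 0 0 0 6 10 -13 0.3")

```text
clock: 26.42
eef_pos: [0.4531, -0.2205, 0.1942]
orientation: [0.832, -0.554, 0.003, 0.002]
contact_force: [0.7, 0.8, -0.7]
gripper_width: 0.699
```

```bash
python3 - <<'E'
from look import *
st()
snap("g20",(230,150,170,160),(180,120,220,200));
s=cv2.imread("pics/side_g20.png");t=cv2.imread("pics/top_g20.png")
cv2.imwrite("pics/g20z.png",np.hstack([cv2.resize(s[165:225,275:335],(400,400),interpolation=2),cv2.resize(t[200:260,195:255],(400,400),interpolation=2)]))
E
```

```text
26.4167 [ 0.4531 -0.2205  0.1942] [ 0.8325 -0.554   0.0031  0.002 ] [ 0.69  0.81 -0.68] [ 0.032 -0.009  0.01 ] 0.699
```

View pics/g20.png

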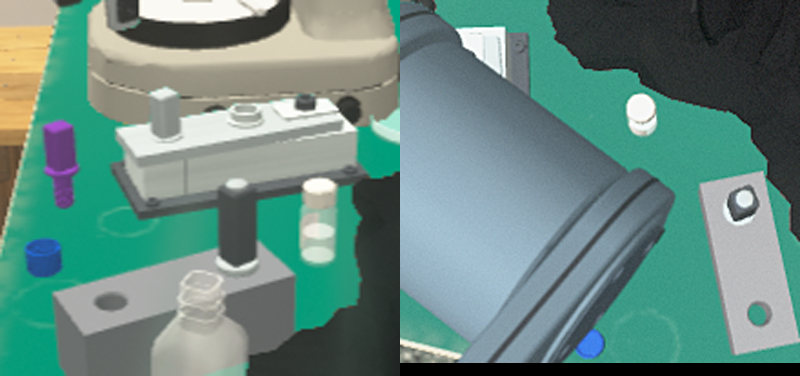

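View pics/g20z.png

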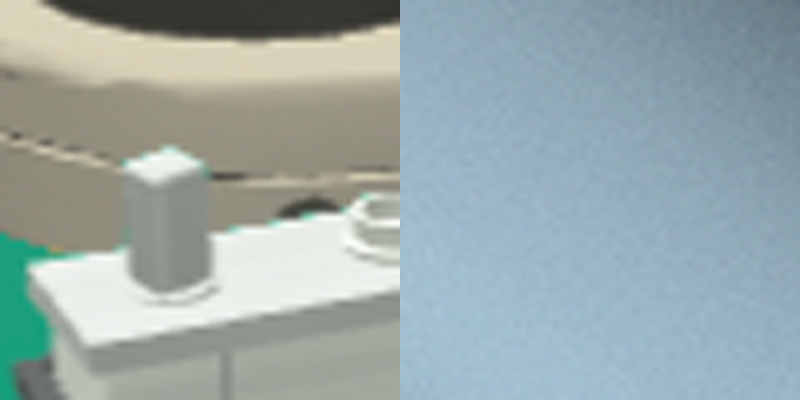

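```bash
python3 - <<'E'
from look import *
print(proj("side",np.array([.524,-.121,.095])),proj("side",np.array([.524,-.121,.053])))
from plant import arm
print(arm.job_done())
E
```

```text
[299.62910172 188.11209431] [300.41609408 207.9522319 ]
the job is handed in; nothing more can be done
None
```

The drift lined up the footplate, the drift is back in its stand, and the bolt is in the hole with its flange on the plate. I handed the job in at about 26.5 s of the 72 s allowed; it reported no verdict.

- **Finding the gap:** The top picture hinted that the base's hole lay towards −x, −y. The drift confirmed it by feel, passing the base's top face there on the first probe.
- **Working the drift down:** The tip reached about 45 mm below the plate's top. The highest tool force readings on the way were about 6 N sideways and 5 N vertically. The top picture afterwards showed green through both holes.
- **Returning the drift:** It went into its original stand hole. The pictures show it upright with its collar on the stand.
- **Fitting the bolt:** It went in with almost no resistance, and I pressed down to a 4 N reading at the end. After release the side picture showed it upright with its flange on the plate.

The bottle, vial, cap and purple look-alike were not touched and looked unmoved in the pictures that show them.

Checks that were loose or disagreed:

- **Flange contact:** It came at a tool height about 3 mm lower than I had worked out, probably because the bolt slipped a little in the grip.
- **Bolt top:** It appeared about 1.5 pixels (3 mm) lower in the side picture than calculated. That is about the limit of reading that picture, and it is on the seated side.
- **Hole centre:** The camera and tool estimates differed by 1 to 2 mm.
- **Top view:** I have no final picture of the bolt from above, because the arm was in the way.
- **Contact forces:** I judged the forces on the foot only from the tool readings at the end of each move.

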